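Clear the probe into its case and peel the top tray off the nested stack

TASK

A measuring probe lies across the top tray of a nested stack whose trays cling together: slide the probe nose first, fully home, into its storage case. Then peel off only the top tray: raise the corner with its thumb tab first, clearly (a good 2 cm) while the opposite corner stays down in the nest, then take the tray clear and finish still holding it in the gripper by the tab, still and about level, with its middle at least 20 cm above the bench and touching nothing else. Leave the rest of the stack standing where it is, the probe in its case, and the other glassware and bottles alone.

Things in the scene. Friction and masses are not known exactly. Their poses are not given: they have to be found in the camera images.
- probe_center (a point): Centre of the measuring probe, a straight grey bar of square section 14 x 14 mm, 150 mm long, 60 g, lying level across the top tray's rims and overhanging about 25 mm at each side. Its y axis runs along the bar towards the black tail end; the nose is at y = -75 mm. z is up as it lies. The tray under it is 24 mm deep, so fingers can straddle the bar inside the tray.
- probe_tip (a point): End of the probe's slimmer steel nose (10 x 10 mm, 14 mm long), on the bar's centre line, 75 mm from its centre.
- probe: The probe; origin in the middle of its underside (7 mm below its centre), axes as for the centre. Gripped about 22 mm from its centre towards the tail, the fingers are inside the tray at first and stay clear of the case when the nose is home.
- case: Storage case for the probe, fixed to the bench: a grey square tube lying level on a pedestal with an 80 x 85 mm metal base. Origin on the bench under the base's centre. The tube runs along the case's y, straight above the origin, its axis 45 mm up; it is 24.5 mm wide and high outside, top 57 mm above the bench. Open at the +y end, closed at the -y end. z up.
- case_mouth (a point): Centre of the case's opening, at y = +35 mm, 45 mm above the bench; axes as the case. The square bore is 16.5 mm wide and 65 mm deep; a flared lip stands out 7 mm in front of this point. The probe goes in nose first along the case's -y; fully home, its nose meets the closed end and about 85 mm of it stands out.
- case_bottom (a point): Centre of the bore's closed end, at y = -30 mm in the case, 45 mm above the bench.
- stack: The rest of the stack: three more such trays nested together, one loose piece of 0.4 kg on the bench, 66 mm high. Origin in the middle of its underside, axes as the top tray. Its highest tab is at the corner opposite the top tray's tab, 14 mm lower. Sprung pips in it cling to the top tray's feet with about 2 to 3 N in all and let go once the feet have risen 8 mm.
- tray: The top tray: white formed plastic, 60 g, 130 (x) by 100 mm (y) at the rim, sloping walls 2.5 mm thick, 38 mm high with four feet (10 mm square, 11.5 high, at x = +-40, y = +-26 mm). It sits in the stack with its rim 80 mm above the bench, 14 mm above the next rim. Origin in the middle under the feet; z up, x along the long side.
- tray_center (a point): Middle of the top tray, 25 mm above its origin.
- tray_tab (a point): Centre of the top tray's thumb tab: an upright fin 10 mm thick, 14 mm high, standing out 25 mm from the tray's +x, +y corner straight away from the tray's middle (0.656 rad from +x towards +y). This point is 95 mm from the middle, 7 mm below the rim, 73 mm above the bench. Pinch it across its thickness, from above; 14 mm are free under it.
- tray_opposite (a point): Outer bottom corner of the top tray's foot opposite the tab (x = -45, y = -31, z = 0 mm in the tray's frame): the tray pivots about here while the tab is lifted.
- amber1: Bystander, to be left alone: brown glass bottle, 68 mm across, 165 tall; origin in the middle of its underside.
- amber2: Bystander, to be left alone: brown glass bottle, 60 mm across, 150 tall; origin in the middle of its underside.
- jar: Bystander, to be left alone: white plastic jar, 72 mm across, 120 tall; origin in the middle of its underside.
- beaker: Bystander, to be left alone: glass beaker, 68 mm across, 90 tall; origin in the middle of its underside.
- weigher: Bystander, to be left alone: small glass weighing bottle, 44 mm across, 35 tall; origin in the middle of its underside.
- dish: Bystander, to be left alone: white porcelain dish, 80 mm across, 14 tall; origin in the middle of its underside.
- flask: Bystander, to be left alone: conical glass flask, 72 mm across at the foot, 113 tall; origin in the middle of its underside.

How it is judged (in metres and radians):
On the way, in this order (a step that is already met when the one before it is completed fails the run):
1. the probe is slid nose first fully into its case (y of probe_tip in the frame of case below -0.023 m and distance between probe_tip and case_bottom below 0.009 m and angle between the y axis of probe and the y axis of case, either way round below 0.1 rad), for 0.2 s.
2. the tab corner of the top tray is raised by 20 mm while the opposite foot is still down in the nest (z of tray_tab in the frame of stack above 0.093 m and z of tray_opposite in the frame of stack below 0.051 m), for 0.05 s.
At the end, for the whole second after the job is handed in: Probe home in its case (nose within 7 mm of the closed end, aligned within 0.1 rad); top tray held still by its tab in the fingers, middle 190 mm or more above the bench, level within 0.35 rad, touching no stack, case or probe; stack upright within 30 mm of its start (all of step 1 and height (world z) of tray_center above 0.19 m and angle between tray's own z axis and vertical below 0.35 rad and linear speed of tray below 0.03 m/s and contact force between tray and the fingers above 0.3 N and contact force between tray and stack below 0.05 N and contact force between tray and case below 0.05 N and contact force between tray and probe below 0.05 N and distance between tray_tab and the grasp point below 0.045 m and distance of stack from where it was at the start of the episode below 0.03 m and angle between stack's own z axis and vertical below 0.06 rad); the arm keeps its last pose, push and grip.
It fails at once if the rest of the stack is lifted, tipped or pushed away (distance of stack from where it was at the start of the episode above 0.04 m or angle between stack's own z axis and vertical above 0.15 rad).
It fails at once if a bystander is moved or knocked over (distance of any of amber1, amber2, jar, beaker, weigher, dish, flask from where it was at the start of the episode above 0.03 m or angle between any of amber1, amber2, jar, beaker, weigher, dish, flask's own z axis and vertical above 0.4 rad).
It also fails if it takes over 61 s, if anything falls off the work surface, if the arm or the gripper's body presses on something with over 40 N, if the wrist force passes 120 N, or if a joint passes its speed limit or range.

ROBOT

A 6-joint arm with a two-finger parallel gripper is mounted at the origin on the work surface. World frame = base frame: x ahead of the robot, y to its left, z up, the work surface at z = 0. Lengths are in m, angles in degrees, forces in N, time in s.
With the tool pointing down it reaches from about 0.375 to 0.9 m from the base axis. Payload 3.1 kg.
Tool frame: the origin (TCP) lies midway between the tips of the shut fingers; the grasp point (between the pads) lies bot.pinch_z behind it (bot.pinch_z is the distance from the TCP to the grasp point, in m); z points along the fingers, y is the direction in which the jaws open and shut (so a half turn about z gives the same grasp; the last joint's range is limited). The gripper opens to 87 mm and grips with 3 to 60 N. Pads are 19 mm wide; open, the fingers measure 117 mm over their backs; the gripper's body (75 mm by 190 mm) begins 51 mm behind the grasp point.
Start: joints at [63.169, 30.224, 82.088, -0, 67.689, -10.227], TCP at [0.179, 0.599, 0.223] pointing down, gripper open.
Joint ranges: [-176.69, 176.69], [-43.24, 126.21], [12.49, 139.97], [-82, 262], [0, 151.66], [-163.58, 163.58]. Speed limits (degrees/s): [159.86, 159.86, 180, 180, 180, 180].

INTERFACE

Orientations are given as a 3x3 rotation matrix whose columns are the frame's x, y, z axes.
In Python, from rig import bot gives the robot as it stands.
- The arm moves only by the tool apply_moves, never from a script. Its argument "motion" is text: rows parted by semicolons, each of 7 numbers parted by spaces: the shift along the tool's x, y, z in m, then the turn, a rotation vector about the tool's x, y, z in degrees, then the finger opening in m, from 0 to 0.087. A call has exactly 8 rows; each row is the pose to reach, as a shift and turn from the pose commanded when the call began, along the tool's axes at that moment; what a row does not reach only later rows make up. A row lasts 1/8 s, in which the tool goes at most 62.5 mm and 10.7 degrees, less where a joint would pass 70% of its speed; a pose out of reach is approached as far as the arm can. A call with a gripper value outside its range is refused whole. The fingers move at their own pace and stop on an object; the grip force is fixed at half the most. Time passes only in rows, so rows that repeat a pose let the fingers close, or fill a call up. It gives the time, the measured TCP pose, the force and the opening at its end, in the units of the state.
- bot.read_state(): the state, without advancing time (a new reading comes with each control period).
- bot.capture(name): name is "scene" or "top" or "wrist"; returns the picture (420x560x3 uint8, red, green, blue); there is no depth.
- bot.get_calibration(name): a dict with "fx", "fy", "cx", "cy" (pixels), "rvec" (rotation vector, rad) and "tvec" (3), from world to camera coordinates, as OpenCV has them. Camera axes: x right, y down, z forward; pixel columns grow to the right and rows downward; lengths in m; the calibration is good to about 2 mm. A picture is of the moment at which its call begins: read the wrist's pose just before it. get_calibration takes no time and is no camera call; for the wrist camera it gives the pose at the moment of the call.
- bot.hand_in(): hands the job in, once; it reports no verdict.
Trained networks look in the newest picture that a camera, given by its name, has taken for a name from the list of things; names that differ only in an ending like _2 or _b are one class to them, and where a whole thing is asked for, a point or a joint stands for the part that bears it (a point fixed in the world has none). Each returns a list of dicts, best first, with "p" (0 to 1); they miss things now and then, are a little off and sometimes report something else, mostly with a low value. They report only what shows in the picture. A call takes as long as a camera call.
- bot.find_in(name, camera): "point" ([x, y, z] in m, in world coordinates, good to about 4 mm: the middle of the surface that is visible of it).
The state is a dict: "time_s": time; "joint_positions": joint angles; "qvel": joint speeds; "tau": joint torques, N m; "position": TCP position; "tcp_rot": TCP orientation; "force": force on the tool from outside, world axes, zero at the start; "moment": the same for the moment, N m; "opening": opening from 0.0 (shut) to 1.0 (fully open).
Only numpy, scipy, OpenCV 4.12 (cv2) and the standard library are available. Lean on these libraries where they do the work, as an engineer would, in place of code of your own. Each camera call takes 0.05 s, during which the arm holds its last target.

## Working session

There is one attempt and no reset: what is moved stays moved. The work goes in short steps, Python scripts to look and compute and a tool call to move; the robot and the scene stay as the last step left them, time stands still between calls to the robot, and variables do not carry over. Pictures are saved under pics/ and viewed, and the job is handed in when it is done.

Besides the shell and the picture viewer there is one more tool, called after "Request:" as name(argument=value, ...), one argument or row to a line, values as JSON. apply_moves: Moves the arm, as the interface text tells. Its arguments: {"type":"object","properties":{"motion":{"type":"string"}},"required":["motion"]}

```bash
ls; mkdir -p pics
python3 - <<'E'
from rig import bot
import cv2
s=bot.read_state(); print(s); print(bot.pinch_z)
for c in ("scene","top"):
    im=bot.capture(c); cv2.imwrite(f"pics/{c}0.png",im[...,::-1]); k=bot.get_calibration(c); print(k)
    for n in ("probe_center","probe_tip","case","case_mouth","tray","tray_tab","tray_center","stack"):
        r=bot.find_in(n,c); print(c,n,[(x['p'],x['point']) for x in r[:2]])
print(bot.read_state()['time_s'])
E
```

```text
pics
{'time_s': 0.0, 'joint_positions': array([ 6.31690956e+01,  3.02798872e+01,  8.21547813e+01,  3.80586159e-04,
        6.76870545e+01, -1.02270778e+01]), 'qvel': array([-0.11933117,  0.02500079,  0.02927987, -0.04513985,  0.02567567,
       -0.00981886]), 'tau': array([ 1.17392491e-05, -4.40032017e+01, -1.76598877e+01,  6.32483815e-02,
        5.80995844e-02, -1.48583476e-04]), 'position': array([0.17823859, 0.59830821, 0.22157064]), 'tcp_rot': array([[-9.58302585e-01,  2.85753787e-01, -9.64379367e-04],
       [ 2.85755157e-01,  9.58300791e-01, -1.89297592e-03],
       [ 3.83240474e-04, -2.08962009e-03, -9.99997743e-01]]), 'force': array([-0.01815859,  0.1275858 , -0.33790688]), 'moment': array([-0.04368793, -0.03132693,  0.02547864]), 'opening': 1.004200287232857}
0.0187
{'fx': 541.01967005445, 'fy': 541.01967005445, 'cx': 274.9738104413794, 'cy': 209.57573379003247, 'rvec': array([ 1.81220663,  1.90294411, -0.65950246]), 'tvec': array([-0.02209894, -0.40224792,  1.76499222])}
scene probe_center [(0.64, [0.5255, 0.1898, 0.0896])]
scene probe_tip [(0.72, [0.5308, 0.1878, 0.0921])
[... 463 characters left out ...]
)]
{'fx': 384.73771977773754, 'fy': 384.73771977773754, 'cx': 278.899691885886, 'cy': 205.54450094868474, 'rvec': array([ 2.12466686, -2.12068221,  0.16919911]), 'tvec': array([0.07392748, 0.56365153, 0.85225495])}
top probe_center [(0.74, [0.5249, 0.1897, 0.0962]), (0.62, [0.5433, 0.2012, 0.0533])]
top probe_tip []
top case [(0.68, [0.5327, -0.3066, 0.0058]), (0.64, [0.692, -0.2398, 0.1101])]
top case_mouth [(0.86, [0.5306, -0.3107, 0.011]), (0.6, [0.615, 0.4557, 0.0558])]
top tray [(0.72, [0.5385, 0.2035, 0.0552])]
top tray_tab [(0.57, [0.3732, 0.4142, 0.0442]), (0.56, [0.5408, 0.2, 0.0561])]
top tray_center [(0.94, [0.5452, 0.1939, 0.0576])]
top stack [(0.6, [0.4738, 0.1471, 0.0659])]
0.9
```

View pics/scene0.png

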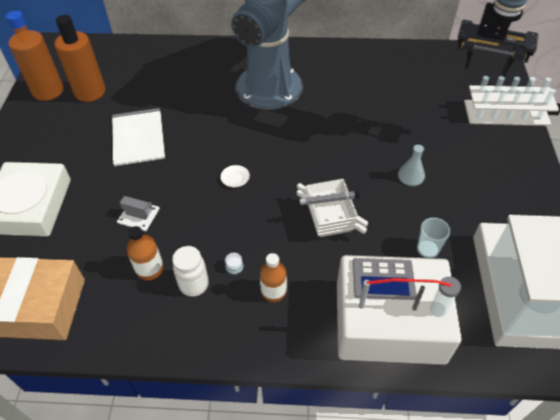

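View pics/top0.png

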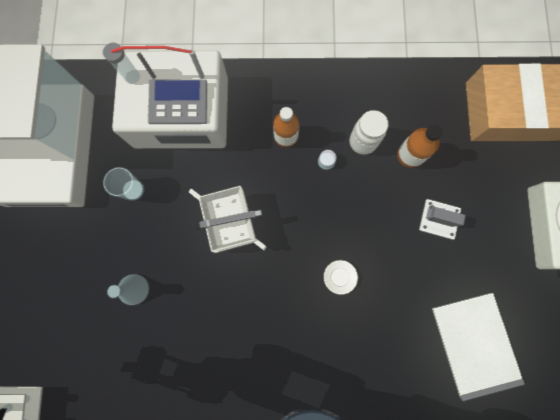

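Run:
```python
import cv2,numpy as np
a=cv2.imread("pics/top0.png");b=cv2.imread("pics/scene0.png")
def z(im,x,y,w,h,W=400,H=300): return cv2.resize(im[y:y+h,x:x+w],(W,H),interpolation=cv2.INTER_CUBIC)
r1=np.hstack([z(a,180,175,100,84),z(b,290,170,84,70)])
r2=np.hstack([z(a,400,185,84,70),z(b,100,185,80,66)])
cv2.imwrite("pics/z0.png",np.vstack([r1,r2]))
```

```text
(no output)
```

View pics/z0.png

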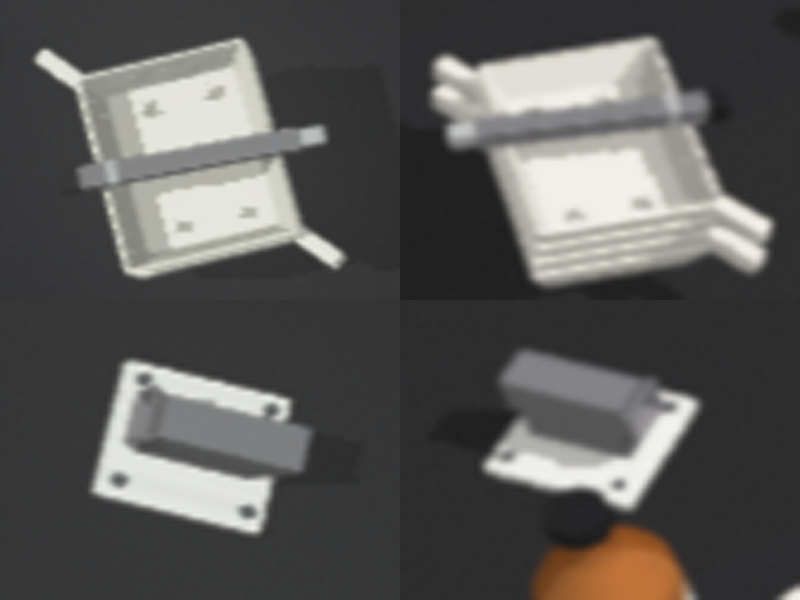

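```bash
cat > h.py <<'E'
import numpy as np,cv2
from rig import bot
def P(c,k=None):
    k=k or bot.get_calibration(c); R=cv2.Rodrigues(np.array(k['rvec']))[0]; t=np.array(k['tvec'])
    K=np.array([[k['fx'],0,k['cx']],[0,k['fy'],k['cy']],[0,0,1]]); return K,R,t
def ray(c,uv,z,k=None):
    K,R,t=P(c,k); o=-R.T@t; d=R.T@np.linalg.inv(K)@np.array([uv[0],uv[1],1.]); return o+d*(z-o[2])/d[2]
def proj(c,X,k=None):
    K,R,t=P(c,k); p=K@(R@np.array(X)+t); return p[:2]/p[2]
def tri(c1,u1,c2,u2):
    A=[]
    for c,u in((c1,u1),(c2,u2)):
        K,R,t=P(c); M=K@np.c_[R,t]; A+=[u[0]*M[2]-M[0],u[1]*M[2]-M[1]]
    X=np.linalg.svd(np.array(A))[2][-1]; return X[:3]/X[3]
E
python3 - <<'E'
from h import *
np.set_printoptions(precision=4,suppress=True)
T=lambda x,y:(180+x/4,175+y/3.571)
S=lambda x,y:(290+(x-400)/4.762,170+y/4.286)
TC=lambda x,y:(400+x/4.762,185+(y-300)/4.286)
SC=lambda x,y:(100+(x-400)/5,185+(y-300)/4.545)
for n,a,b in (("UL",T(42,58),S(768,225)),("LR",T(338,260),S(440,65)),("nose",T(325,135),S(450,137)),("tail",T(80,178),S(705,105)),("cornerTR(-y,+x)",T(243,40),S(535,258))):
    print(n,tri("top",a,"scene",b))
for z in(.080,.066): print(z,ray("top",T(42,58),z),ray("top",T(338,260),z))
print(ray("top",T(325,135),.087),ray("top",T(80,178),.094))
# case top face corners at z=.057
for p in((165,393),(312,428),(300,473),(158,437)): print("casetop",ray("top",TC(*p),.057))
for p in((127,360),(290,402),(262,533),(94,491)): print("base",ray("top",TC(*p),.003))
for q in ("amber1","amber2","jar","beaker","weigher","dish","flask"):
    r=bot.find_in(q,"top"); print(q,[(x['p'],x['point']) for x in r[:2]])
E
```

```text
UL [0.5923 0.2818 0.0749]
LR [0.4641 0.1095 0.0573]
nose [0.5409 0.1164 0.0832]
tail [0.5132 0.2521 0.0858]
cornerTR(-y,+x) [0.6082 0.1643 0.058 ]
0.08 [0.5914 0.277  0.08  ] [0.4627 0.1062 0.08  ]
0.066 [0.5944 0.2806 0.066 ] [0.4637 0.107  0.066 ]
[0.5404 0.1139 0.087 ] [0.5122 0.249  0.094 ]
casetop [ 0.5597 -0.2851  0.057 ]
casetop [ 0.5407 -0.3543  0.057 ]
casetop [ 0.5164 -0.3466  0.057 ]
casetop [ 0.5358 -0.2801  0.057 ]
base [ 0.5884 -0.288   0.003 ]
base [ 0.564  -0.3697  0.003 ]
base [ 0.4891 -0.3498  0.003 ]
base [ 0.5128 -0.2665  0.003 ]
amber1 [(0.73, [0.534, -0.3141, 0.0117]), (0.69, [0.7371, 0.0612, 0.0993])]
amber2 [(0.73, [0.534, -0.3141, 0.0117]), (0.69, [0.7371, 0.0612, 0.0993])]
jar [(0.8, [0.7237, -0.1316, 0.1183])]
beaker [(0.69, [0.4006, -0.0707, 0.0107]), (0.68, [0.6176, 0.454, 0.0537])]
weigher [(0.8, [0.678, -0.0429, 0.0354]), (0.51, [0.7258, -0.1301, 0.1162])]
dish [(0.74, [0.4006, -0.0713, 0.0106])]
flask [(0.96, [0.3716, 0.4137, 0.0463]), (0.49, [0.5351, -0.3042, 0.007])]
```

```bash
cat >> h.py <<'E'
from scipy.spatial.transform import Rotation as Ro
def plan(pos,jaw,R0=None,p0=None,tilt=None):
    """from commanded-ish pose to TCP pos, tool y at world angle jaw (deg), tool down"""
    s=bot.read_state(); R0=np.array(s['tcp_rot']) if R0 is None else R0; p0=np.array(s['position']) if p0 is None else p0
    best=None
    for j in (jaw,jaw+180):
        a=np.radians(j); y=np.array([np.cos(a),np.sin(a),0]); z=np.array([0,0,-1.]); x=np.cross(y,z)
        R=np.c_[x,y,z]; rv=Ro.from_matrix(R0.T@R).as_rotvec(degrees=True)
        if best is None or np.linalg.norm(rv)<np.linalg.norm(best): best=rv
    print("shift",np.round(R0.T@(np.array(pos)-p0),4),"rv",np.round(best,2))
def look(c,name):
    s=bot.read_state(); k=bot.get_calibration(c); im=bot.capture(c); cv2.imwrite(f"pics/{name}.png",im[...,::-1]); 
    import pickle; pickle.dump((k,s),open(f"pics/{name}.pkl","wb")); return im,k,s
E
python3 - <<'E'
from h import *
K,R,t=P("wrist"); s=bot.read_state(); T=s['tcp_rot']
print(T.T@(-R.T@t-s['position']), T.T@R.T[:,2], K)
plan([.53,.19,.26],11.6)
E
```

```text
[ 0.07555741  0.0011225  -0.16108018] [-2.73057162e-01  4.54775750e-04  9.61997702e-01] [[330.27338901   0.         276.81621761]
 [  0.         330.27338901 207.63333077]
 [  0.           0.           1.        ]]
shift [-0.4536 -0.2914 -0.0375] rv [-0.   -0.   61.79]
```

Request:
apply_moves(
  motion="-0.06 -0.036 -0.037 0 0 8 0.087; -0.11 -0.07 -0.037 0 0 17 0.087; -0.16 -0.105 -0.037 0 0 26 0.087; -0.21 -0.14 -0.037 0 0 35 0.087; -0.26 -0.17 -0.037 0 0 44 0.087; -0.31 -0.205 -0.037 0 0 52 0.087; -0.36 -0.24 -0.037 0 0 60 0.087; -0.41 -0.27 -0.037 0 0 62 0.087",
)

```text
time_s: 2.25
position: [0.4954, 0.2213, 0.2598]
tcp_rot: [[-0.195, 0.981, 0.001], [0.981, 0.195, 0.0], [0.0, 0.001, -1.0]]
force: [1.0, 0.5, -0.2]
opening: 0.999
```

Run:
```python
from h import *
plan([.53,.19,.22],11.6)
```

```text
shift [-0.0375  0.0278  0.0399] rv [ 0.04 -0.02 -0.33]
```

Close enough to look already.

Run:
```python
from h import *
im,k,s=look("wrist","w1"); print(s['position'],s['qvel'])
for n in ("probe_center","probe_tip","tray_center","tray_tab"): print(n,[(x['p'],x['point']) for x in bot.find_in(n,"wrist")[:2]])
```

```text
[0.49538308 0.22128874 0.25984985] [-47.60487771  10.76932103 -18.17631392   0.22440278   6.43560837
 -32.67858979]
probe_center [(0.98, [0.5248, 0.1989, 0.0942])]
probe_tip [(0.59, [0.5242, 0.1988, 0.0939])]
tray_center [(0.7, [0.5442, 0.1916, 0.0598])]
tray_tab [(0.75, [0.5422, 0.1912, 0.0551])]
```

View pics/w1.png

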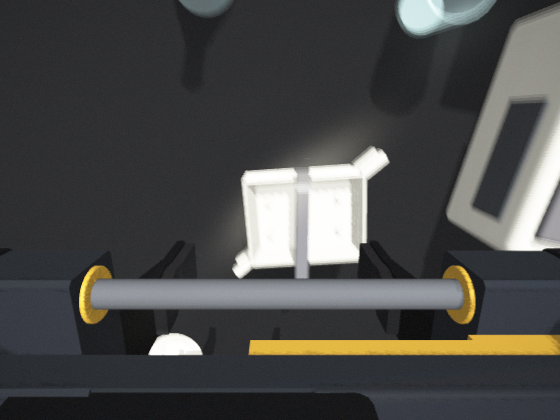

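Run:
```python
from h import *
im,k,s=look("wrist","w2"); print(s['position'],s['qvel'])
z=cv2.resize(im[130:290,190:410],(800,582),interpolation=cv2.INTER_CUBIC); cv2.imwrite("pics/w2z.png",z[...,::-1])
```

```text
[0.49373895 0.22302109 0.25933444] [ 2.01207306 -0.46011276  0.65106548 -0.05034006 -0.05402787 -0.07873384]
```

View pics/w2z.png

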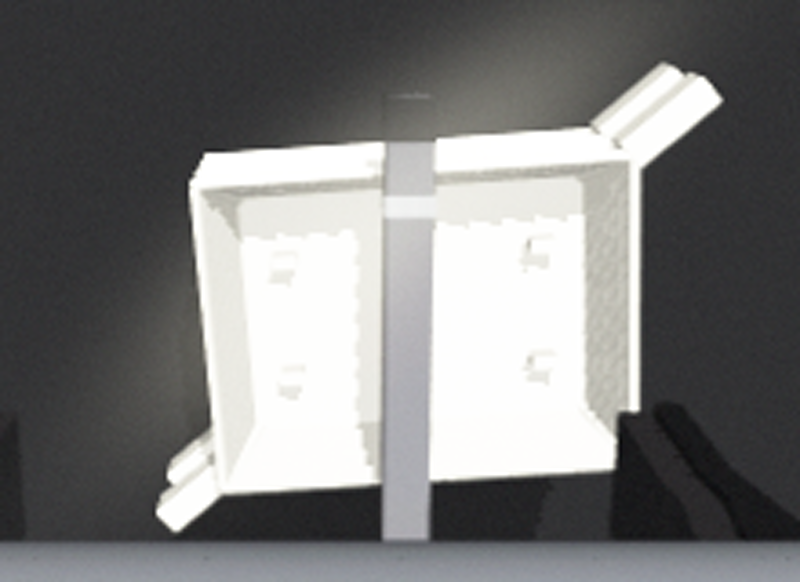

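Run:
```python
from h import *
import pickle
from scipy.optimize import least_squares
k,s=pickle.load(open("pics/w2.pkl","rb"))
Z=lambda x,y:np.array([190+x/3.636,130+y/3.6375])
T={(-.065,.05):(191,183),(.065,.05):(637,157),(-.065,-.05):(218,493)}
a0=np.arctan2(.05,.065); tip=.107*np.array([np.cos(a0),np.sin(a0)]); T[tuple(tip)]=(704,86)
for kk,v in T.items(): print(kk,ray("wrist",Z(*v),.080,k)[:2])
def f(p,w=False):
    c,si=np.cos(p[2]),np.sin(p[2]); r=[]
    for q,v in T.items():
        X=[p[0]+c*q[0]-si*q[1],p[1]+si*q[0]+c*q[1],.080]; r+=list(proj("wrist",X,k)-Z(*v))
    return np.array(r)
o=least_squares(f,[.54,.19,.26]); print("tray",o.x[:2],np.degrees(o.x[2]),f(o.x).round(2))
c,si=np.cos(o.x[2]),np.sin(o.x[2]); ta=.095*np.array([np.cos(a0+o.x[2]),np.sin(a0+o.x[2])])
print("tab",o.x[:2]+ta,"tabdir",np.degrees(a0+o.x[2]))
L=[ray("wrist",Z(*v),.094,k) for v in((383,540),(431,540),(386,100),(435,100))]
print(np.round(L,4)); b=(L[0]+L[1])/2;t=(L[2]+L[3])/2;d=t-b;print("bar",np.degrees(np.arctan2(d[1],d[0])),"tail",t,"widths",np.linalg.norm(L[1]-L[0]),np.linalg.norm(L[3]-L[2]))
u=d/np.linalg.norm(d); print("center",t-.075*u,"grip",t-.053*u)
```

```text
(-0.065, 0.05) [0.45635907 0.22498205]
(0.065, 0.05) [0.58014973 0.25773086]
(-0.065, -0.05) [0.4811689 0.1303782]
(np.float64(0.08481076683419221), np.float64(0.06523905141091708)) [0.59318453 0.28093942]
tray [0.53062702 0.19427507] 15.479685764662658 [-1.6  -0.44  0.33 -1.99 -0.11  1.32  1.34  1.46]
tab [0.58773549 0.27019359] tabdir 53.04827779349015
[[0.5325 0.1319 0.094 ]
 [0.5466 0.1348 0.094 ]
 [0.5052 0.261  0.094 ]
 [0.5182 0.2636 0.094 ]]
bar 102.1857741040451 tail [0.51171067 0.26227784 0.094     ] widths 0.014438491985900533 0.01326983306699383
center [0.52754183 0.18896771 0.094     ] grip [0.52289802 0.21047201 0.094     ]
```

Run:
```python
from h import *
plan([.5229,.2105,.068],12.2)
s=bot.read_state(); print(s['position'],s['force'],s['time_s'])
```

```text
shift [-0.0189  0.0267  0.1913] rv [-0.07 -0.03 -0.76]
[0.49323006 0.22365163 0.25936379] [-0.21259828 -1.11425461 -0.02649878] 2.55
```

Request:
apply_moves(
  motion="-0.012 0.018 0.04 0 0 -0.76 0.045; -0.019 0.0267 0.07 0 0 -0.76 0.045; -0.019 0.0267 0.1 0 0 -0.76 0.045; -0.019 0.0267 0.125 0 0 -0.76 0.045; -0.019 0.0267 0.14 0 0 -0.76 0.045; -0.019 0.0267 0.14 0 0 -0.76 0.045; -0.019 0.0267 0.14 0 0 -0.76 0.045; -0.019 0.0267 0.14 0 0 -0.76 0.045",
)

```text
time_s: 3.55
position: [0.525, 0.21, 0.1207]
tcp_rot: [[-0.211, 0.978, 0.002], [0.978, 0.211, 0.0], [-0.0, 0.002, -1.0]]
force: [0.7, 0.3, 0.3]
opening: 0.52
```

Run:
```python
from h import *
plan([.5229,.2105,.068],12.2)
im,k,s=look("wrist","w3"); print(s['position'],s['force'],s['opening'])
im2,_,_=look("top","t3")
```

```text
shift [ 0.001  -0.002   0.0527] rv [ 0.14  0.   -0.03]
[0.5249739  0.20997494 0.12067777] [0.66110815 0.27260139 0.28479232] 0.5203131838356312
```

View pics/w3.png

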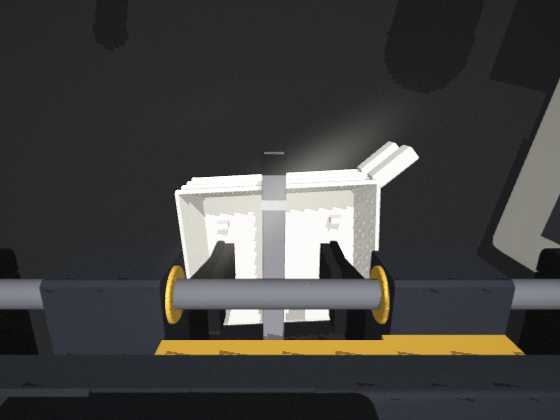

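Request:
apply_moves(
  motion="0.001 -0.001 0.02 0 0 0 0.045; 0.001 -0.001 0.038 0 0 0 0.045; 0.001 -0.001 0.048 0 0 0 0.045; 0.001 -0.001 0.053 0 0 0 0.045; 0.001 -0.001 0.053 0 0 0 0.045; 0.001 -0.001 0.053 0 0 0 0.025; 0.001 -0.001 0.053 0 0 0 0.008; 0.001 -0.001 0.053 0 0 0 0.005",
)

```text
time_s: 4.65
position: [0.5232, 0.2105, 0.0669]
tcp_rot: [[-0.211, 0.978, 0.001], [0.978, 0.211, 0.0], [-0.0, 0.001, -1.0]]
force: [0.8, -0.6, 0.6]
opening: 0.26
```

Run:
```python
from h import *
s=bot.read_state(); print(s['position'],s['force'],s['opening'])
```

```text
[0.52324325 0.21048809 0.06689616] [ 0.84925328 -0.61601146  0.60704634] 0.2603771110376988
```

Request:
apply_moves(
  motion="0 0 0 0 0 0 0.004; 0 0 0 0 0 0 0.004; 0 0 0 0 0 0 0.004; 0 0 -0.005 0 0 0 0.004; 0 0 -0.02 0 0 0 0.004; 0 0 -0.05 0 0 0 0.004; 0 0 -0.09 0 0 0 0.004; 0 0 -0.12 0 0 0 0.004",
)

```text
time_s: 5.65
position: [0.5235, 0.2106, 0.1892]
tcp_rot: [[-0.211, 0.978, 0.002], [0.978, 0.211, 0.0], [-0.0, 0.002, -1.0]]
force: [1.0, 0.4, -1.2]
opening: 0.16
```

Run:
```python
from h import *
im,k,s=look("wrist","w4"); print(s['position'],s['force'],s['opening']*.087)
im,k,s=look("top","t4")
plan([.565,-.2,.20],-16)
```

```text
[0.52351263 0.21055052 0.18920031] [ 0.97089206  0.42617827 -1.1905343 ] 0.013960069602251397
shift [-0.4101 -0.0481 -0.0092] rv [ 0.53 -0.12 28.16]
```

View pics/w4.png

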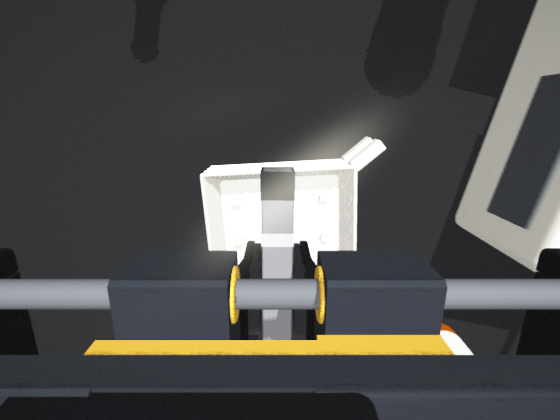

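View pics/t4.png

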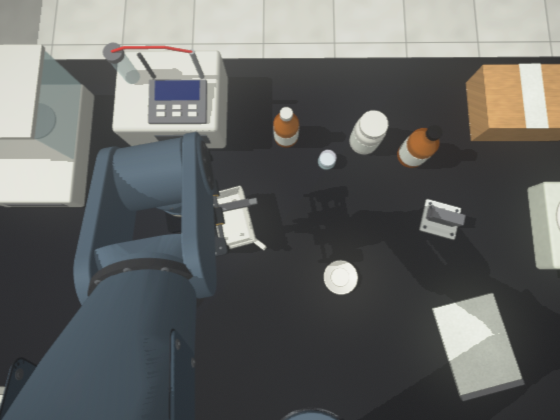

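Run:
```python
from h import *
plan([.515,-.39,.26],-16)
```

```text
shift [-0.5853 -0.1364 -0.07  ] rv [ 0.53 -0.12 28.16]
```

Request:
apply_moves(
  motion="-0.04 -0.009 -0.03 0 0 2 0.004; -0.1 -0.023 -0.06 0 0 5 0.004; -0.16 -0.037 -0.07 0 0 8 0.004; -0.22 -0.051 -0.07 0 0 11 0.004; -0.28 -0.065 -0.07 0 0 14 0.004; -0.34 -0.079 -0.07 0 0 17 0.004; -0.40 -0.093 -0.07 0 0 20 0.004; -0.455 -0.106 -0.07 0 0 24 0.004",
)

```text
time_s: 6.75
position: [0.5144, -0.2585, 0.2559]
tcp_rot: [[0.208, 0.978, -0.001], [0.978, -0.208, 0.001], [0.001, -0.001, -1.0]]
force: [1.0, -0.3, -0.6]
opening: 0.154
```

Run:
```python
from h import *
plan([.515,-.39,.26],-16)
s=bot.read_state(); print(s['position'],s['opening'],s['qvel'])
```

```text
shift [-0.1285  0.0279 -0.0042] rv [-0.06 -0.04  3.99]
[ 0.51444223 -0.25854444  0.25587226] 0.15402701873464203 [-39.77339688  14.83853158 -25.6889955    0.23945235  10.58114932
  -7.80726152]
```

Request:
apply_moves(
  motion="-0.04 0.009 0 0 0 2 0.004; -0.08 0.018 0 0 0 4 0.004; -0.11 0.025 0 0 0 4 0.004; -0.128 0.028 0 0 0 4 0.004; -0.128 0.028 0 0 0 4 0.004; -0.128 0.028 0 0 0 4 0.004; -0.128 0.028 0 0 0 4 0.004; -0.128 0.028 0 0 0 4 0.004",
)

```text
time_s: 7.75
position: [0.5166, -0.3867, 0.2568]
tcp_rot: [[0.272, 0.962, 0.0], [0.962, -0.272, 0.0], [0.0, 0.0, -1.0]]
force: [0.1, -0.0, -0.7]
opening: 0.156
```

Run:
```python
from h import *
im,k,s=look("wrist","w5"); print(s['position'],s['qvel'])
```

```text
[ 0.51659914 -0.38672379  0.25681748] [-0.28609165  0.07758557 -0.19253011  0.02070598 -0.01539665 -0.01768633]
```

View pics/w5.png

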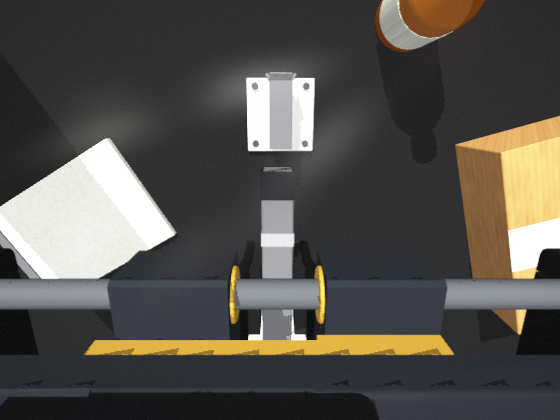

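Run:
```python
import cv2
im=cv2.imread("pics/w5.png"); cv2.imwrite("pics/w5z.png",cv2.resize(im[60:210,225:335],(440,600),interpolation=cv2.INTER_CUBIC))
```

```text
(no output)
```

View pics/w5z.png

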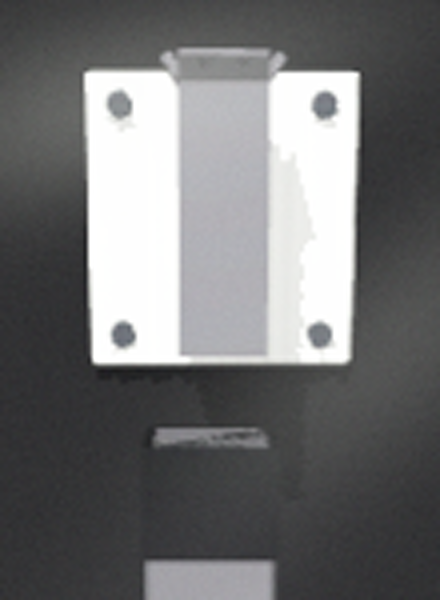

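Run:
```python
from h import *
import pickle
k,s=pickle.load(open("pics/w5.pkl","rb"))
np.set_printoptions(precision=4,suppress=True)
Z=lambda p:np.array([225+p[0]/4,60+p[1]/4])
L=[ray("wrist",Z(p),.057,k) for p in((178,80),(269,80),(181,355),(267,355))]; print(np.array(L))
t=(L[0]+L[1])/2;b=(L[2]+L[3])/2;d=t-b; print("widths",np.linalg.norm(L[1]-L[0]),np.linalg.norm(L[2]-L[3]),"len",np.linalg.norm(d),"ang",np.degrees(np.arctan2(d[1],d[0])),"mid",(t+b)/2,"mouth",t,b)
for zz in (0.0,.006):
  B=[ray("wrist",Z(p),zz,k) for p in((85,72),(358,72),(350,363),(95,363))]; print(zz,"base center",np.mean(B,0),[np.linalg.norm(B[i]-B[i-1]) for i in range(4)])
  e=(B[0]+B[1]-B[2]-B[3]);print(np.degrees(np.arctan2(e[1],e[0])))
R=s['tcp_rot'];p=s['position']
# bar tail end & axis in tool coordinates, at top z = TCP z+.027
zt=p[2]+.027
for q in ((145,562),(275,562),(148,440),(272,440)): print("bar tool",R.T@(ray("wrist",Z(q),zt,k)-p))
```

```text
[[ 0.5382 -0.2793  0.057 ]
 [ 0.5606 -0.2857  0.057 ]
 [ 0.5197 -0.3465  0.057 ]
 [ 0.5421 -0.3528  0.057 ]]
widths 0.023282307447420283 0.023247083175317658 len 0.06962779826152989 ang 74.58005631237008 mid [ 0.5402 -0.3161  0.057 ] mouth [ 0.5494 -0.2825  0.057 ] [ 0.5309 -0.3496  0.057 ]
0.0 base center [ 0.5401 -0.3165  0.    ] [np.float64(0.08534245544416531), np.float64(0.08075356393271321), np.float64(0.08530874924919256), np.float64(0.07994930199825248)]
74.65565181068264
0.006 base center [ 0.5401 -0.3165  0.006 ] [np.float64(0.08411710862499688), np.float64(0.07959410440947268), np.float64(0.08408388638350987), np.float64(0.07880139006639585)]
74.65565181068261
bar tool [ 0.0412 -0.007  -0.027 ]
bar tool [ 0.0413  0.0067 -0.027 ]
bar tool [ 0.0541 -0.0065 -0.027 ]
bar tool [ 0.0541  0.0062 -0.027 ]
```

```bash
python3 - <<'E'
import cv2,numpy as np
a=cv2.imread("pics/top0.png");b=cv2.imread("pics/scene0.png")
z=lambda im,x,y:cv2.resize(im[y:y+75,x:x+100],(400,300),interpolation=cv2.INTER_CUBIC)
cv2.imwrite("pics/z1.png",np.vstack([np.hstack([z(a,380,105),z(b,100,220)]),np.hstack([z(a,330,95),z(b,150,230)])]))
E
python3 - <<'E'
from h import *
bot.capture("scene")
for q in ("amber1","jar","amber2"): print(q,[(x['p'],x['point']) for x in bot.find_in(q,"scene")[:2]])
E
```

```text
amber1 [(0.82, [0.7175, -0.2505, 0.0987]), (0.81, [0.7704, 0.059, 0.0904])]
jar [(0.86, [0.7583, -0.1351, 0.095])]
amber2 [(0.82, [0.7175, -0.2505, 0.0987]), (0.81, [0.7704, 0.059, 0.0904])]
```

View pics/z1.png

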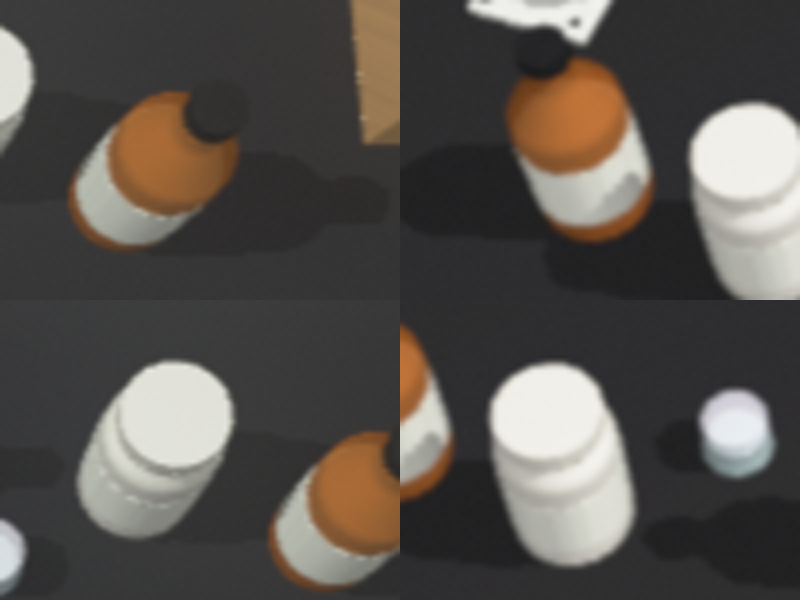

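Run:
```python
from h import *
print(tri("top",(434.5,131.2),"scene",(135.7,231.2)),ray("top",(434.5,131.2),.165))
print(tri("top",(373.7,123.7),"scene",(187,257.5)),ray("top",(373.7,123.7),.12))
plan([.5580+.08*.2656,-.2517+.08*.9641,.08],-15.4)
```

```text
[ 0.7026003  -0.25268851  0.16299378] [ 0.70187735 -0.25314894  0.165     ]
[ 0.73836051 -0.13705302  0.11666021] [ 0.73706424 -0.13752514  0.12      ]
shift [0.222  0.0023 0.1766] rv [ 0.01  0.   -0.43]
```

Run:
```python
from h import *
plan([.5811,-.1678,.10],-15.4)
```

```text
shift [0.229  0.0023 0.1566] rv [ 0.01  0.   -0.43]
```

Request:
apply_moves(
  motion="0.05 0.001 0 0 0 -0.43 0.004; 0.105 0.001 0 0 0 -0.43 0.004; 0.16 0.002 0 0 0 -0.43 0.004; 0.21 0.002 0 0 0 -0.43 0.004; 0.229 0.002 0.03 0 0 -0.43 0.004; 0.229 0.002 0.07 0 0 -0.43 0.004; 0.229 0.002 0.12 0 0 -0.43 0.004; 0.229 0.002 0.155 0 0 -0.43 0.004",
)

```text
time_s: 9.0
position: [0.5802, -0.1675, 0.0996]
tcp_rot: [[0.266, 0.964, -0.002], [0.964, -0.266, 0.001], [0.0, -0.002, -1.0]]
force: [-0.0, -0.5, 0.7]
opening: 0.156
```

Request:
apply_moves(
  motion="0 0 0.03 0 0 0 0.004; 0 0 0.045 0 0 0 0.004; 0 0 0.05 0 0 0 0.004; 0 0 0.05 0 0 0 0.004; 0 0 0.05 0 0 0 0.004; 0 0 0.05 0 0 0 0.004; 0 0 0.05 0 0 0 0.004; 0 0 0.05 0 0 0 0.004",
)

```text
time_s: 10.0
position: [0.5809, -0.168, 0.0518]
tcp_rot: [[0.266, 0.964, 0.0], [0.964, -0.266, -0.0], [-0.0, 0.0, -1.0]]
force: [0.3, 0.0, -0.8]
opening: 0.155
```

Run:
```python
from h import *
s=bot.read_state(); print(s['position'],s['force'],s['opening']*87); print(s['tcp_rot'])
plan([.5811,-.1678,.025],-15.4)
im,k,s=look("top","t6"); cv2.imwrite("pics/t6z.png",cv2.resize(im[120:270,330:500],(800,706),interpolation=cv2.INTER_CUBIC)[:600,:,::-1])
look("scene","s6")
im,k,s=look("scene","s6"); cv2.imwrite("pics/s6z.png",cv2.resize(im[150:270,80:240],(800,600),interpolation=cv2.INTER_CUBIC)[...,::-1])
```

```text
[ 0.5809037  -0.16799581  0.05181606] [ 0.31127157  0.02752309 -0.8401728 ] 13.446188767509028
[[ 2.65785360e-01  9.64032167e-01  3.51369941e-04]
 [ 9.64032226e-01 -2.65785304e-01 -2.00220448e-04]
 [-9.96299860e-05  3.91947610e-04 -9.99999918e-01]]
shift [0.0002 0.0001 0.0268] rv [ 0.02  0.01 -0.01]
```

View pics/t6z.png

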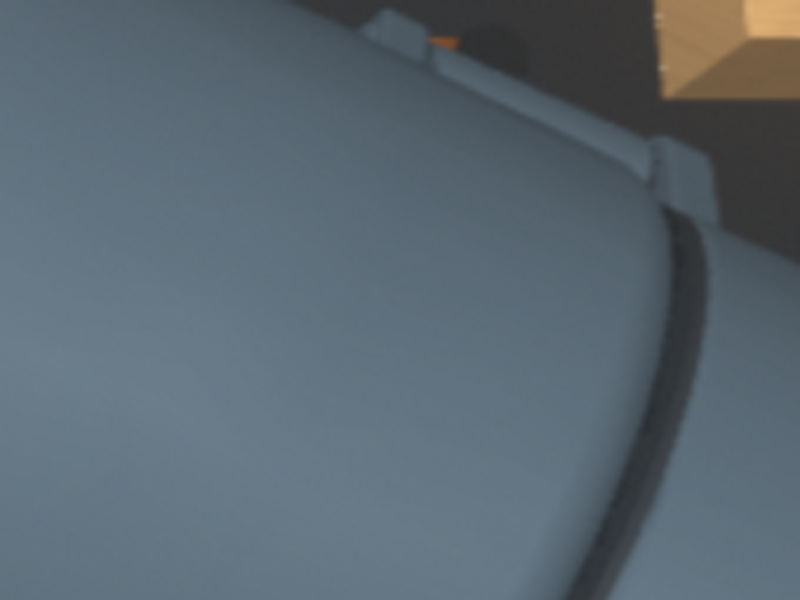

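View pics/s6z.png

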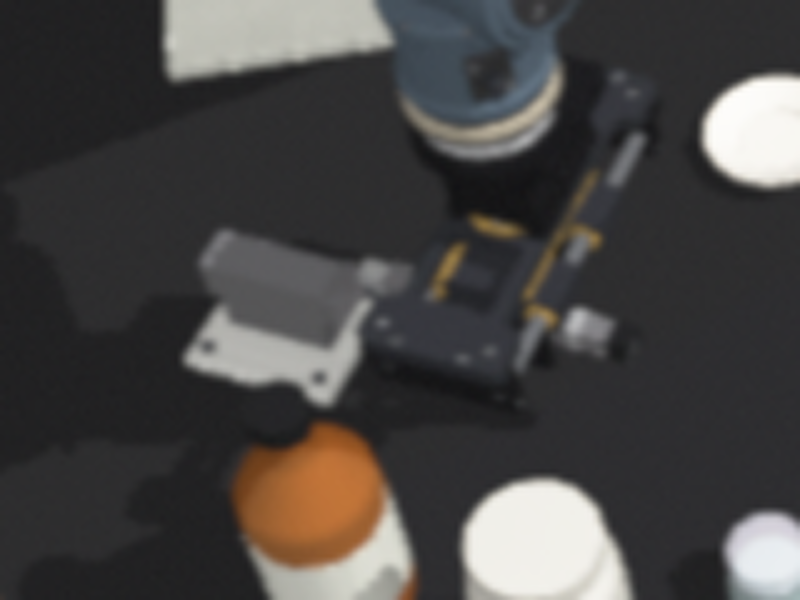

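Request:
apply_moves(
  motion="0 0 0.015 0 0 0 0.004; 0 0 0.024 0 0 0 0.004; 0 0 0.027 0 0 0 0.004; 0 0 0.027 0 0 0 0.004; 0 0 0.027 0 0 0 0.004; -0.008 0 0.027 0 0 0 0.004; -0.014 0 0.027 0 0 0 0.004; -0.02 0 0.027 0 0 0 0.004",
)

```text
time_s: 11.15
position: [0.5754, -0.1879, 0.0247]
tcp_rot: [[0.266, 0.964, 0.0], [0.964, -0.266, -0.0], [-0.0, 0.0, -1.0]]
force: [-0.8, 0.4, 0.1]
opening: 0.159
```

Run:
```python
from h import *
s=bot.read_state(); print(s['position'],s['force'],s['moment'])
plan([.5580,-.2517,.025],-15.4)
im,k,s=look("scene","s7"); cv2.imwrite("pics/s7z.png",cv2.resize(im[170:250,100:206],(795,600),interpolation=cv2.INTER_CUBIC)[...,::-1])
```

```text
[ 0.57543634 -0.18793637  0.02472681] [-0.76192081  0.42434231  0.0825846 ] [-0.07831052 -0.00310038  0.01207611]
shift [-0.0661  0.0002 -0.0003] rv [ 0.02  0.01 -0.03]
```

View pics/s7z.png

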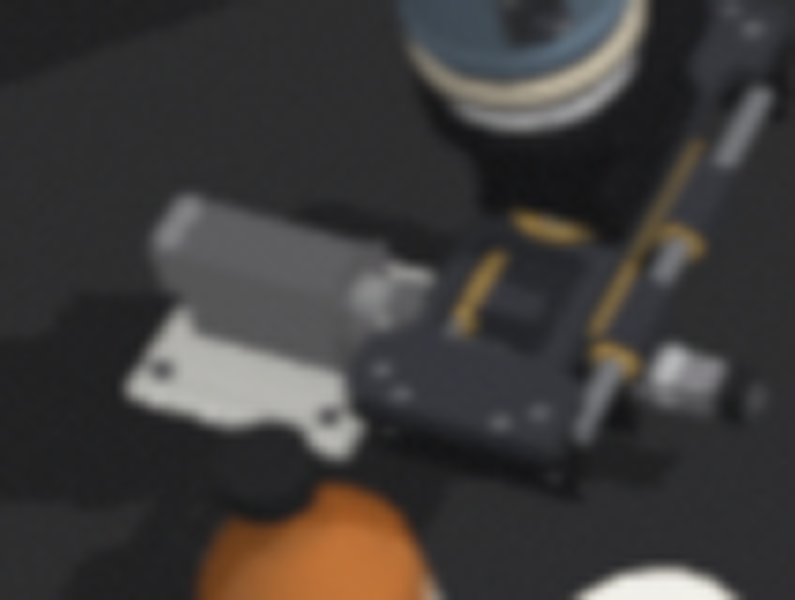

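Request:
apply_moves(
  motion="-0.004 0 0 0 0 0 0.004; -0.008 0 0 0 0 0 0.004; -0.012 0 0 0 0 0 0.004; -0.016 0 0 0 0 0 0.004; -0.02 0 0 0 0 0 0.004; -0.024 0 0 0 0 0 0.004; -0.028 0 0 0 0 0 0.004; -0.03 0 0 0 0 0 0.004",
)

```text
time_s: 12.2
position: [0.5674, -0.2164, 0.0246]
tcp_rot: [[0.266, 0.964, 0.0], [0.964, -0.266, -0.0], [-0.0, 0.0, -1.0]]
force: [0.1, 0.2, 0.0]
opening: 0.156
```

Request:
apply_moves(
  motion="-0.005 0 0 0 0 0 0.004; -0.01 0 0 0 0 0 0.004; -0.015 0 0 0 0 0 0.004; -0.02 0 0 0 0 0 0.004; -0.025 0 0 0 0 0 0.004; -0.029 0 0 0 0 0 0.004; -0.032 0 0 0 0 0 0.004; -0.033 0 0 0 0 0 0.004",
)

```text
time_s: 13.2
position: [0.5587, -0.2482, 0.0245]
tcp_rot: [[0.266, 0.964, 0.0], [0.964, -0.266, -0.0], [-0.0, 0.0, -1.0]]
force: [0.5, 0.2, -0.8]
opening: 0.155
```

Run:
```python
from h import *
s=bot.read_state(); print(s['position'],s['force'],s['moment'])
plan([.5580,-.2517,.025],-15.4)
im,k,s=look("scene","s8"); cv2.imwrite("pics/s8z.png",cv2.resize(im[170:250,100:206],(795,600),interpolation=cv2.INTER_CUBIC)[...,::-1])
```

```text
[ 0.55870522 -0.24815355  0.02454238] [ 0.54423102  0.20101798 -0.7537983 ] [-0.15010172  0.06292621 -0.02398612]
shift [-0.0036  0.0003 -0.0005] rv [ 0.    0.   -0.03]
```

View pics/s8z.png

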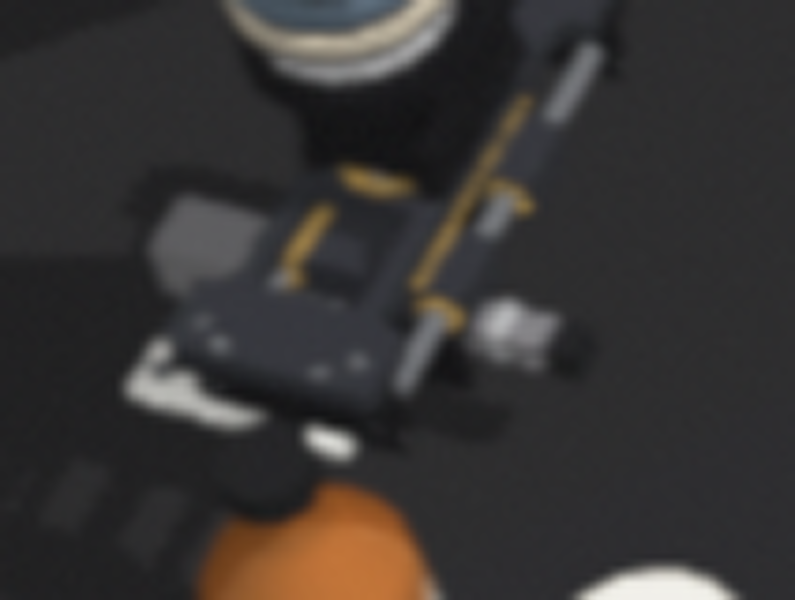

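Push on in 1 mm steps until contact.

Request:
apply_moves(
  motion="-0.001 0 0 0 0 0 0.004; -0.002 0 0 0 0 0 0.004; -0.003 0 0 0 0 0 0.004; -0.004 0 0 0 0 0 0.004; -0.005 0 0 0 0 0 0.004; -0.006 0 0 0 0 0 0.004; -0.0065 0 0 0 0 0 0.004; -0.0065 0 0 0 0 0 0.004",
)

```text
time_s: 14.25
position: [0.5572, -0.2516, 0.0244]
tcp_rot: [[0.266, 0.964, -0.0], [0.964, -0.266, 0.004], [0.003, -0.001, -1.0]]
force: [3.2, 7.4, -0.3]
opening: 0.161
```

Request:
apply_moves(
  motion="0.003 0 0 0 0 0 0.004; 0.003 0 0 0 0 0 0.03; 0.003 0 0 0 0 0 0.035; 0.003 0 0 0 0 0 0.035; 0.003 0 0 0 0 0 0.035; 0.003 0 -0.03 0 0 0 0.035; 0.003 0 -0.08 0 0 0 0.035; 0.003 0 -0.13 0 0 0 0.035",
)

```text
time_s: 15.25
position: [0.5574, -0.2513, 0.1555]
tcp_rot: [[0.266, 0.964, -0.001], [0.964, -0.266, 0.001], [0.0, -0.001, -1.0]]
force: [0.4, 0.1, -1.2]
opening: 0.407
```

Run:
```python
from h import *
s=bot.read_state(); print(s['position'],s['force'],s['opening']*87)
im,k,s=look("scene","s9"); cv2.imwrite("pics/s9z.png",cv2.resize(im[170:250,100:206],(795,600),interpolation=cv2.INTER_CUBIC)[...,::-1])
im,k,s=look("wrist","w9")
```

```text
[ 0.55743374 -0.25128237  0.15550034] [ 0.37392058  0.06557285 -1.18749438] 35.38994723517843
```

View pics/s9z.png

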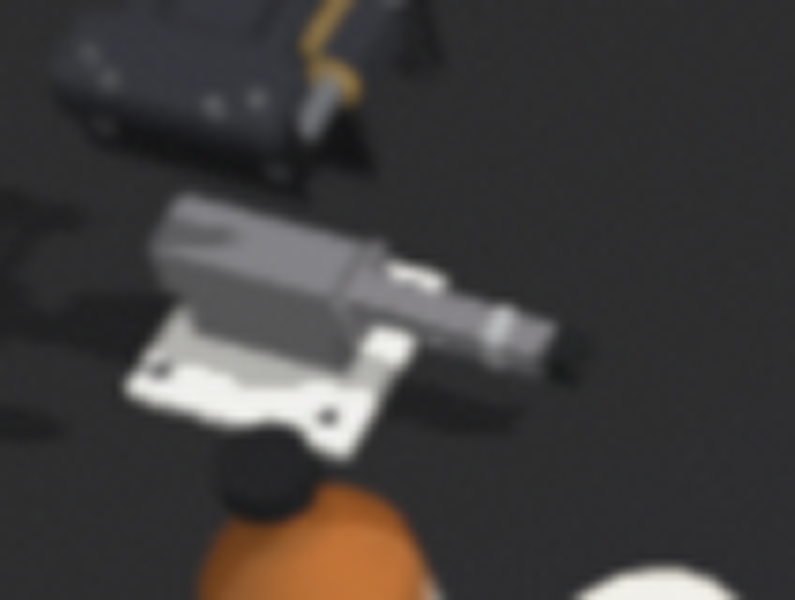

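View pics/w9.png

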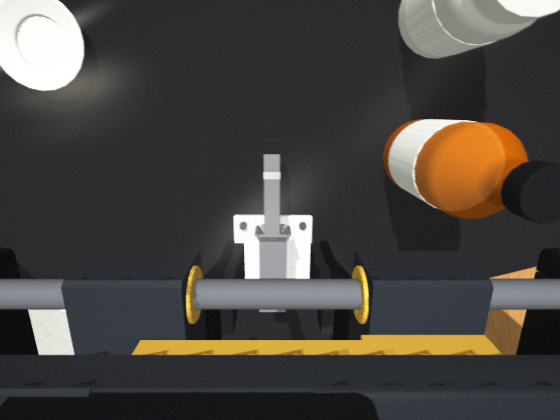

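```bash
python3 - <<'E'
from h import *
for uv in ((228,146),(113,132),(208,148),(150,148),(205,120)): print(uv,ray("top",uv,0),ray("top",uv,.1))
import pickle
k,s=pickle.load(open("pics/w9.pkl","rb"))
t=ray("wrist",(272,139.5),.052,k); c=np.array([.5402,-.3163]);u=np.array([.2656,.9641]); d=t[:2]-c; print("tail along/side",d@u,d@[u[1],-u[0]], ray("wrist",(272,153.5),.052,k))
a=bot.read_state()
plan([.5877,.2702,.14],-37)
E
python3 - <<'E'
import cv2
im=cv2.imread("pics/top0.png"); cv2.imwrite("pics/z2.png",cv2.resize(im[40:220,90:310],(800,654),interpolation=cv2.INTER_CUBIC)[:600])
im=cv2.imread("pics/scene0.png"); cv2.imwrite("pics/z3.png",cv2.resize(im[160:370,280:520],(685,600),interpolation=cv2.INTER_CUBIC)[:600])
E
```

```text
(228, 146) [0.7266315  0.20623688 0.        ] [0.69251523 0.19070967 0.1       ]
(113, 132) [0.76500188 0.50487422 0.        ] [0.72679674 0.45752332 0.1       ]
(208, 148) [0.72140915 0.25725851 0.        ] [0.68784939 0.23629429 0.1       ]
(150, 148) [0.72170804 0.40612325 0.        ] [0.68811643 0.36929555 0.1       ]
(205, 120) [0.79698144 0.26772088 0.        ] [0.75536846 0.24564175 0.1       ]
tail along/side 0.12169926563778542 0.00028984242738442576 [ 0.56978107 -0.20988231  0.052     ]
shift [ 0.5122 -0.1141  0.0171] rv [ 0.73  0.11 21.59]
```

View pics/z2.png

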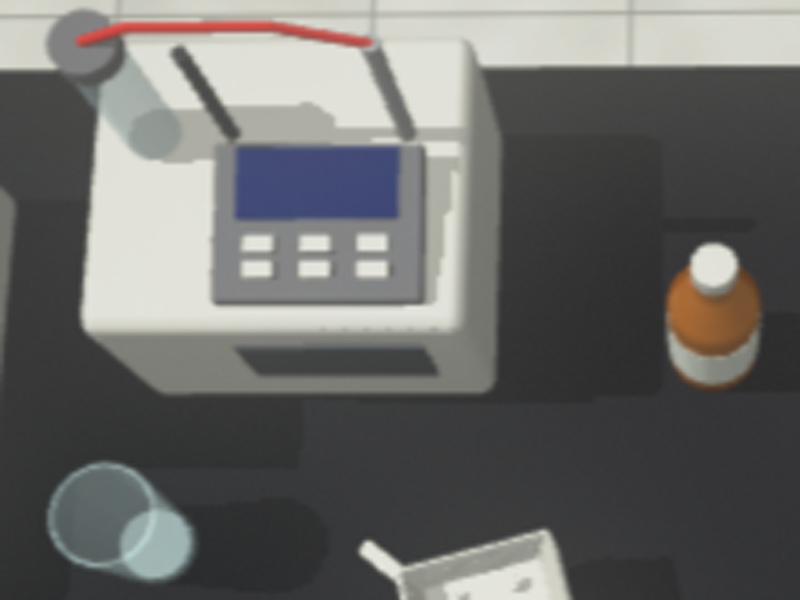

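View pics/z3.png

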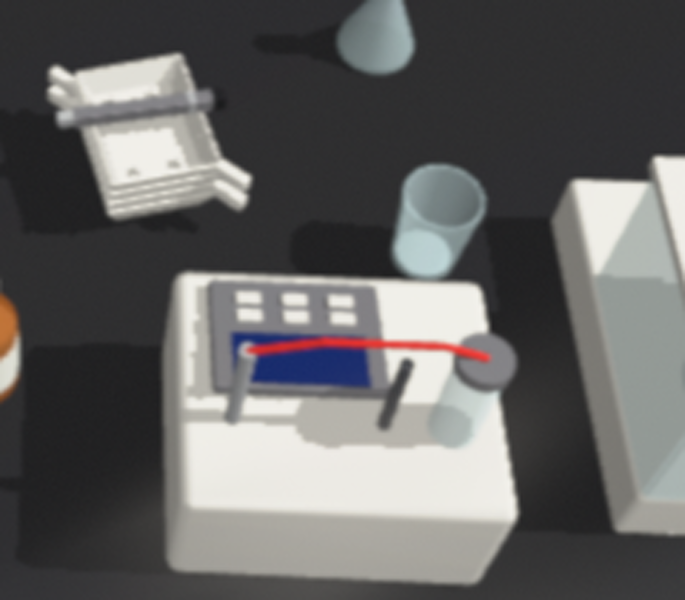

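Run:
```python
from h import *
plan([.5517,.222,.20],-37)
```

```text
shift [ 0.4559 -0.1352 -0.0429] rv [ 0.73  0.11 21.59]
```

Request:
apply_moves(
  motion="0.02 -0.005 -0.05 0 0 2 0.035; 0.08 -0.024 -0.06 0 0 5 0.035; 0.14 -0.042 -0.06 0 0 8 0.035; 0.20 -0.06 -0.06 0 0 11 0.035; 0.26 -0.078 -0.06 0 0 14 0.035; 0.32 -0.096 -0.06 0 0 17 0.035; 0.38 -0.114 -0.06 0 0 20 0.035; 0.43 -0.128 -0.05 0 0 21.6 0.035",
)

```text
time_s: 16.35
position: [0.5486, 0.1995, 0.2045]
tcp_rot: [[0.602, 0.798, 0.001], [0.798, -0.602, 0.0], [0.001, 0.001, -1.0]]
force: [0.8, 0.1, -0.3]
opening: 0.398
```

Run:
```python
from h import *
bot.capture("scene"); bot.capture("scene")
bot.capture("scene"); bot.capture("scene")
s=bot.read_state();print(s['position'],s['qvel'].round(1))
im,k,s=look("wrist","w10"); print(s['position'])
cv2.imwrite("pics/w10z.png",cv2.resize(im[90:290,150:410],(780,600),interpolation=cv2.INTER_CUBIC)[...,::-1])
```

```text
[0.54779007 0.19799417 0.20353982] [-2.6 -0.7 -0.1 -0.3  0.   0. ]
[0.54779007 0.19799417 0.20353982]
```

View pics/w10z.png

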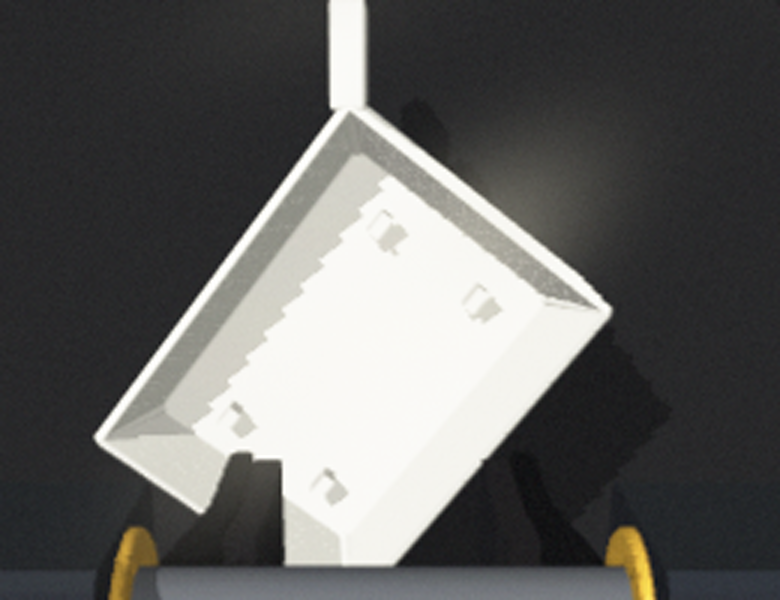

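Run:
```python
import cv2
im=cv2.imread("pics/w10.png"); cv2.imwrite("pics/w10y.png",cv2.resize(im[60:160,220:320],(600,600),interpolation=cv2.INTER_CUBIC))
```

```text
(no output)
```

View pics/w10y.png

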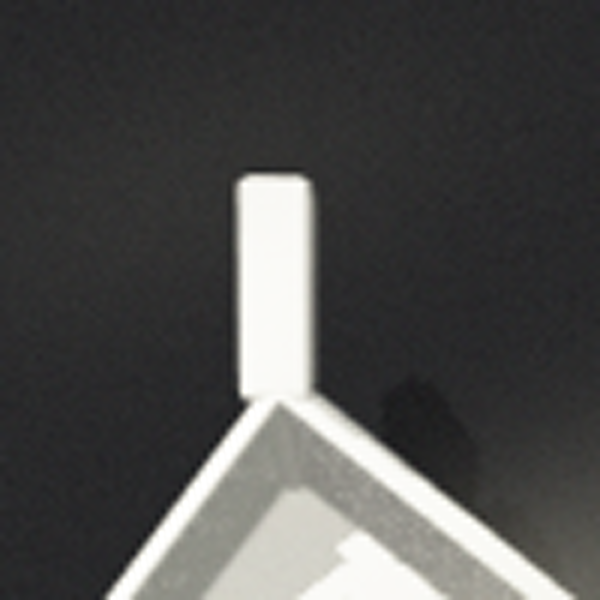

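Run:
```python
from h import *
import pickle
from scipy.optimize import least_squares
k,s=pickle.load(open("pics/w10.pkl","rb"))
Y=lambda p:np.array([220+p[0]/6,60+p[1]/6]); Zz=lambda p:np.array([150+p[0]/3,90+p[1]/3])
o=ray("wrist",Y((275,174)),.08,k);i=ray("wrist",Y((278,397)),.08,k);d=o-i
print("outer",o,"inner",i,"len",np.linalg.norm(d),"dir",np.degrees(np.arctan2(d[1],d[0])),"mid",(o+i)/2)
print("w",np.linalg.norm(ray("wrist",Y((238,290)),.08,k)-ray("wrist",Y((313,290)),.08,k)))
L=ray("wrist",Zz((96,438)),.08,k);R=ray("wrist",Zz((611,312)),.08,k);d=R-L
print("L",L,"R",R,np.linalg.norm(d),"mid",(L+R)/2,"ang",np.degrees(np.arctan2(d[1],d[0])))
m=(L+R)/2; print(m[:2]+.095*np.array([np.cos(np.radians(53.0)),np.sin(np.radians(53.0))]))
```

```text
outer [0.59651211 0.27998806 0.08      ] inner [0.57905985 0.25640847 0.08      ] len 0.02933561491450151 dir 53.49328322635966 mid [0.58778598 0.26819827 0.08      ]
w 0.010312775001798355
L [0.45743832 0.2247799  0.08      ] R [0.60562059 0.16368911 0.08      ] 0.16028122561795602 mid [0.53152945 0.19423451 0.08      ] ang -22.404778885115334
[0.58870188 0.27010488]
```

Run:
```python
from h import *
plan([.5885,.270,.0555],-37)
print(bot.read_state()['position'])
```

```text
shift [ 0.0828 -0.0117  0.1482] rv [-0.03  0.08  0.04]
[0.54826262 0.19696195 0.20385965]
```

Request:
apply_moves(
  motion="0.04 -0.006 0 0 0 0 0.035; 0.07 -0.01 0 0 0 0 0.035; 0.083 -0.0117 0.02 0 0 0 0.035; 0.083 -0.0117 0.05 0 0 0 0.035; 0.083 -0.0117 0.075 0 0 0 0.035; 0.083 -0.0117 0.09 0 0 0 0.035; 0.083 -0.0117 0.09 0 0 0 0.035; 0.083 -0.0117 0.09 0 0 0 0.035",
)

```text
time_s: 17.6
position: [0.59, 0.2702, 0.1152]
tcp_rot: [[0.602, 0.798, 0.001], [0.798, -0.602, 0.0], [0.001, 0.001, -1.0]]
force: [0.3, -0.5, 0.3]
opening: 0.403
```

Run:
```python
from h import *
plan([.5885,.270,.0555],-37)
im,k,s=look("wrist","w11"); print(s['position'],s['force'])
```

```text
shift [-0.0012 -0.0012  0.0597] rv [ 0.05 -0.06 -0.05]
[0.59004821 0.2702241  0.1152054 ] [ 0.28454957 -0.49153446  0.25655062]
```

View pics/w11.png

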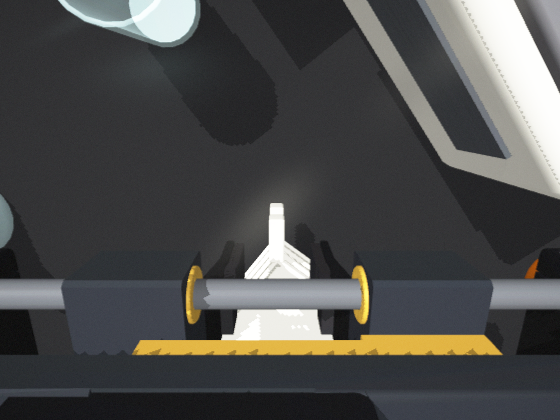

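Request:
apply_moves(
  motion="-0.001 -0.001 0.025 0 0 0 0.035; -0.001 -0.001 0.045 0 0 0 0.035; -0.001 -0.001 0.056 0 0 0 0.035; -0.001 -0.001 0.0595 0 0 0 0.035; -0.001 -0.001 0.0595 0 0 0 0.035; -0.001 -0.001 0.0595 0 0 0 0.02; -0.001 -0.001 0.0595 0 0 0 0.01; -0.001 -0.001 0.0595 0 0 0 0.003",
)

```text
time_s: 18.65
position: [0.5881, 0.2704, 0.0554]
tcp_rot: [[0.602, 0.798, 0.001], [0.798, -0.602, 0.0], [0.0, 0.0, -1.0]]
force: [0.1, 0.4, 0.5]
opening: 0.146
```

Request:
apply_moves(
  motion="0 0 0 0 0 0 0.002; 0 0 0 0 0 0 0.002; 0 0 0 0 0 0 0.002; 0 0 0 0 0 0 0.002; 0 0 0 0 0 0 0.002; 0 0 0 0 0 0 0.002; 0 0 0 0 0 0 0.002; 0 0 0 0 0 0 0.002",
)

```text
time_s: 19.65
position: [0.5883, 0.2704, 0.0553]
tcp_rot: [[0.602, 0.798, 0.001], [0.798, -0.602, 0.0], [0.001, 0.001, -1.0]]
force: [1.1, -0.0, 2.9]
opening: 0.111
```

Run:
```python
from h import *
s=bot.read_state(); print(s['position'],s['force'],s['moment'],s['opening']*87); R=s['tcp_rot']; print(R)
im,k,s=look("scene","s12"); cv2.imwrite("pics/s12z.png",cv2.resize(im[160:250,280:400],(800,600),interpolation=cv2.INTER_CUBIC)[...,::-1])
# pivot-rotation rows: pivot in tool coords
psi=np.radians(15.3); c=np.array([.5312,.1943]); q=np.array([-.045,-.031])
pv=np.r_[c+[np.cos(psi)*q[0]-np.sin(psi)*q[1],np.sin(psi)*q[0]+np.cos(psi)*q[1]],.042]
P0=s['position']; v=R.T@(pv-P0); print("pivot tool",v)
for th in (1,2,4,6,8,10,11,12):
    for sg in (1,):
        # tab is at +toolx from pivot; raise = rotate so +x goes to -z(tool): rotation about +y? 
        M=Ro.from_rotvec([0,th,0],degrees=True).as_matrix(); print(th,(v+M@(-v)).round(4))
```

```text
[0.58834607 0.2704153  0.05528521] [ 1.11866989 -0.00805964  2.94086326] [-0.18674176 -0.09782287  0.12377484] 9.638934015518911
[[ 6.02055025e-01  7.98454096e-01  8.96436984e-04]
 [ 7.98454276e-01 -6.02055412e-01  2.23079418e-04]
 [ 7.17823412e-04  5.81457859e-04 -9.99999573e-01]]
pivot tool [-0.14975248 -0.00278496  0.0131761 ]
1 [-0.0003  0.     -0.0026]
2 [-0.0006  0.     -0.0052]
4 [-0.0013  0.     -0.0104]
6 [-0.0022 -0.     -0.0156]
8 [-0.0033 -0.     -0.0207]
10 [-0.0046  0.     -0.0258]
11 [-0.0053  0.     -0.0283]
12 [-0.006  -0.     -0.0308]
```

View pics/s12z.png

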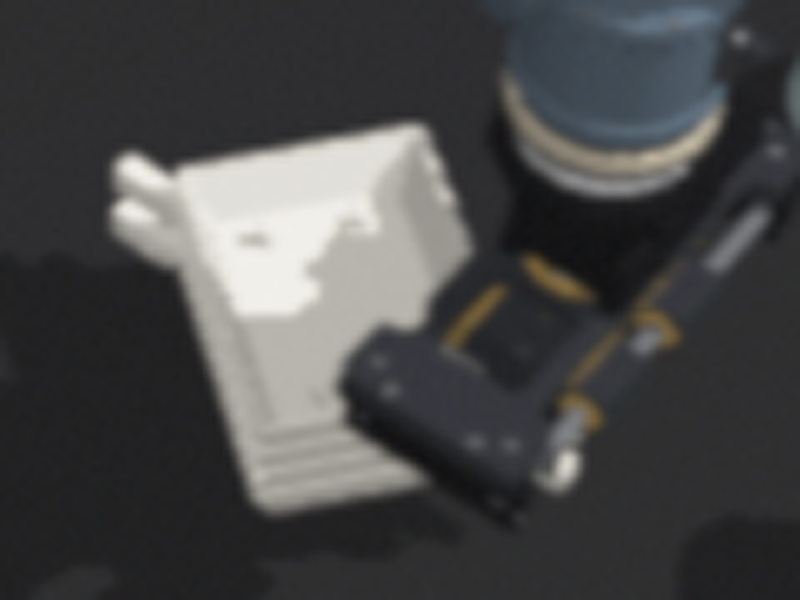

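Request:
apply_moves(
  motion="-0.0003 0 -0.0026 0 1 0 0.002; -0.0006 0 -0.0052 0 2 0 0.002; -0.0009 0 -0.0078 0 3 0 0.002; -0.0013 0 -0.0104 0 4 0 0.002; -0.0017 0 -0.013 0 5 0 0.002; -0.0022 0 -0.0156 0 6 0 0.002; -0.0027 0 -0.018 0 7 0 0.002; -0.0027 0 -0.018 0 7 0 0.002",
)

```text
time_s: 20.7
position: [0.5869, 0.2682, 0.0737]
tcp_rot: [[0.598, 0.798, 0.075], [0.792, -0.603, 0.098], [0.124, 0.001, -0.992]]
force: [2.9, 1.7, 0.4]
opening: 0.111
```

Run:
```python
from h import *
s=bot.read_state(); print(s['position'],s['force'],s['moment'],s['opening']*87); R=s['tcp_rot']; print(R)
im,k,s=look("scene","s13"); cv2.imwrite("pics/s13z.png",cv2.resize(im[160:250,280:400],(800,600),interpolation=cv2.INTER_CUBIC)[...,::-1])
```

```text
[0.58685648 0.26824383 0.07367225] [2.86772257 1.66740635 0.42674873] [ 0.03338704 -0.1876597   0.05841988] 9.677423294675414
[[ 5.97831436e-01  7.98097260e-01  7.50888621e-02]
 [ 7.92044842e-01 -6.02528079e-01  9.81064828e-02]
 [ 1.23541663e-01  8.22606461e-04 -9.92339045e-01]]
```

View pics/s13z.png

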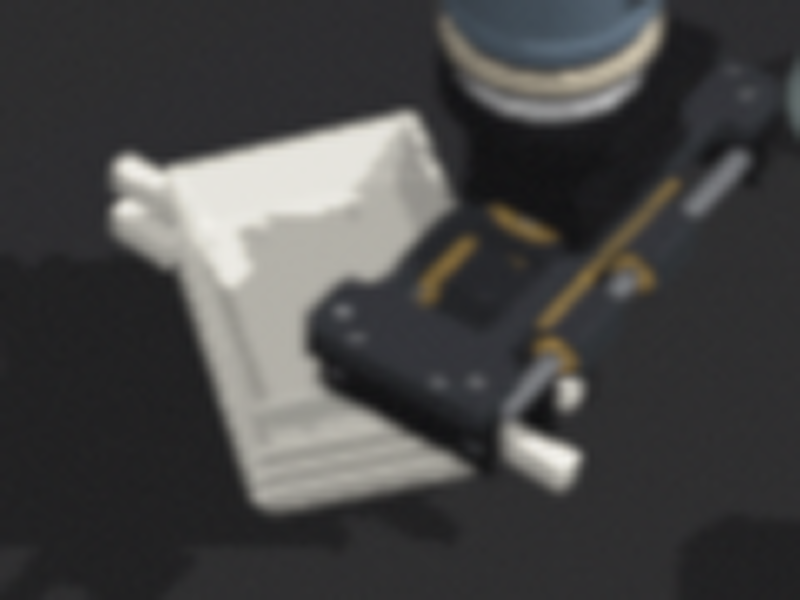

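Request:
apply_moves(
  motion="0.0004 0 -0.0026 0 1 0 0.002; 0.0004 0 -0.0052 0 2 0 0.002; 0.0001 0 -0.0078 0 3 0 0.002; -0.0003 0 -0.0104 0 4 0 0.002; -0.0005 0 -0.0117 0 4.5 0 0.002; -0.0005 0 -0.0117 0 4.5 0 0.002; -0.0005 0 -0.0117 0 4.5 0 0.002; -0.0005 0 -0.0117 0 4.5 0 0.002",
)

```text
time_s: 21.75
position: [0.5852, 0.2667, 0.0845]
tcp_rot: [[0.59, 0.799, 0.12], [0.783, -0.602, 0.159], [0.199, -0.0, -0.98]]
force: [1.6, 1.2, 0.6]
opening: 0.111
```

Run:
```python
from h import *
s=bot.read_state(); print(s['position'],s['force'],s['moment'],s['opening']*87); R=s['tcp_rot']; print(R[2])
im,k,s=look("scene","s14"); cv2.imwrite("pics/s14z.png",cv2.resize(im[160:250,280:400],(800,600),interpolation=cv2.INTER_CUBIC)[...,::-1])
im,k,s=look("top","t14"); cv2.imwrite("pics/t14z.png",cv2.resize(im[160:280,160:320],(800,600),interpolation=cv2.INTER_CUBIC)[...,::-1])
print("up in tool",s['tcp_rot'].T@[0,0,1])
```

```text
[0.58518551 0.26674909 0.08453044] [1.58844419 1.21471989 0.56114606] [-0.14584441 -0.02093504  0.00768647] 9.674971347549826
[ 1.9930100e-01 -2.2012102e-05 -9.7993832e-01]
up in tool [ 1.99283283e-01 -6.10215415e-05 -9.79941921e-01]
```

View pics/s14z.png

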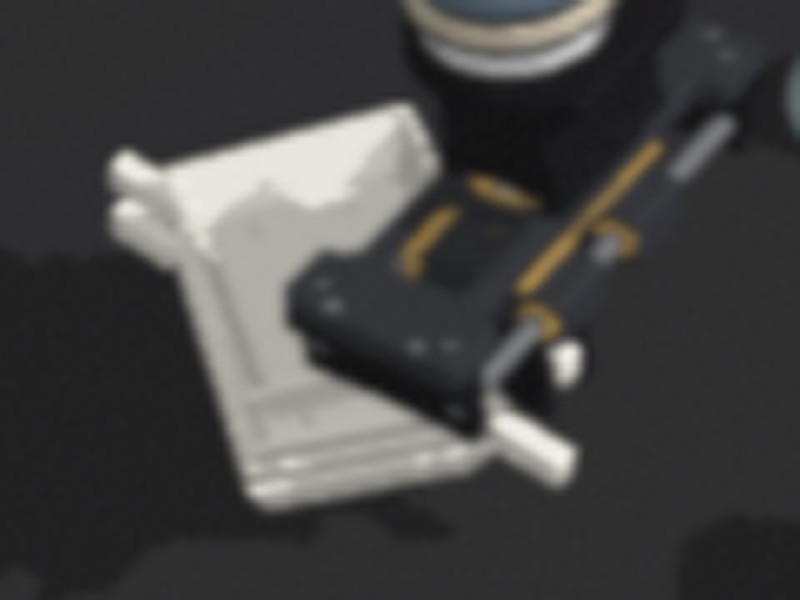

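View pics/t14z.png

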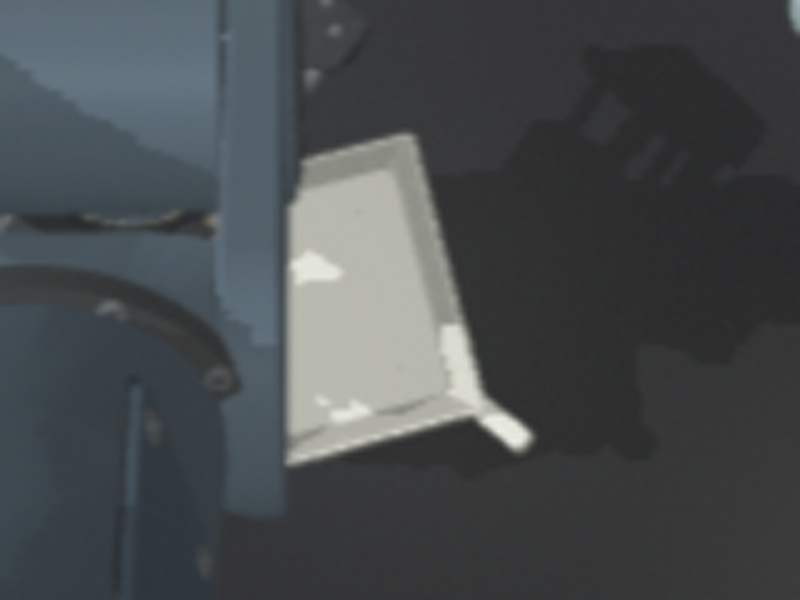

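Request:
apply_moves(
  motion="0.0006 0 -0.003 0 0 0 0.002; 0.0012 0 -0.006 0 0 0 0.002; 0.002 0 -0.01 0 0 0 0.002; 0.003 0 -0.015 0 0 0 0.002; 0.004 0 -0.02 0 0 0 0.002; 0.005 0 -0.025 0 0 0 0.002; 0.006 0 -0.03 0 0 0 0.002; 0.008 0 -0.04 0 0 0 0.002",
)

```text
time_s: 22.85
position: [0.5847, 0.2665, 0.1255]
tcp_rot: [[0.59, 0.798, 0.119], [0.782, -0.602, 0.159], [0.199, -0.001, -0.98]]
force: [0.3, 0.3, -1.0]
opening: 0.109
```

Run:
```python
from h import *
s=bot.read_state(); print(s['position'],s['force'],s['moment'],s['opening']*87)
im,k,s=look("scene","s15"); cv2.imwrite("pics/s15z.png",cv2.resize(im[160:250,280:400],(800,600),interpolation=cv2.INTER_CUBIC)[...,::-1])
plan([s['position'][0],s['position'][1],.24],-37)
```

```text
[0.58472507 0.26645502 0.12554681] [ 0.3128845   0.27547076 -1.01625976] [-0.22746522  0.06504627 -0.00570774] 9.444117732102933
shift [ 0.0217 -0.0005 -0.1106] rv [ 9.00e-02 -1.16e+01 -1.00e-02]
```

View pics/s15z.png

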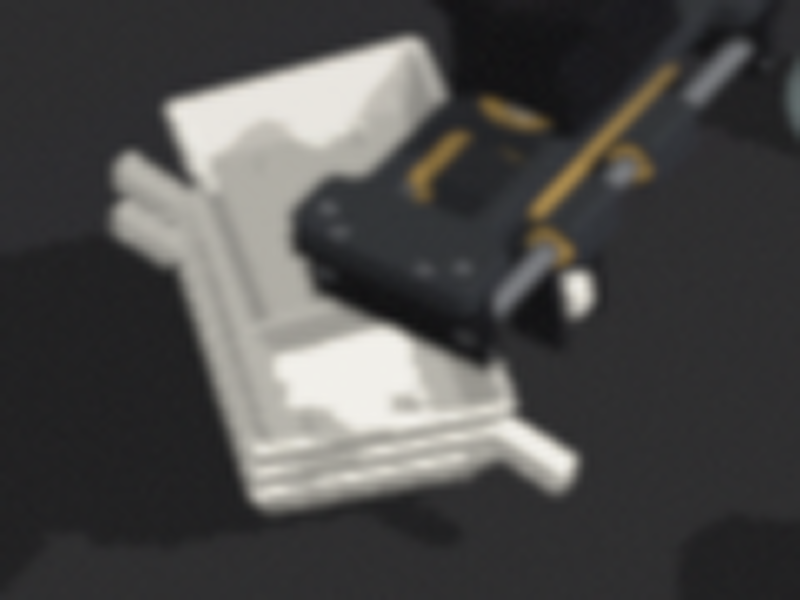

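Request:
apply_moves(
  motion="0.004 0 -0.02 0 -1 0 0.002; 0.008 0 -0.04 0 -2 0 0.002; 0.012 0 -0.06 0 -4 0 0.002; 0.016 0 -0.08 0 -6 0 0.002; 0.02 0 -0.1 0 -8 0 0.002; 0.024 0 -0.12 0 -10 0 0.002; 0.0265 0 -0.132 0 -11.5 0 0.002; 0.0265 0 -0.132 0 -11.5 0 0.002",
)

```text
time_s: 23.9
position: [0.5858, 0.2669, 0.2614]
tcp_rot: [[0.602, 0.799, 0.003], [0.799, -0.602, 0.001], [0.003, 0.002, -1.0]]
force: [0.1, -0.7, -0.0]
opening: 0.112
```

Request:
apply_moves(
  motion="0 0 0 0 0 0 0.002; 0 0 0 0 0 0 0.002; 0 0 0 0 0 0 0.002; 0 0 0 0 0 0 0.002; 0 0 0 0 0 0 0.002; 0 0 0 0 0 0 0.002; 0 0 0 0 0 0 0.002; 0 0 0 0 0 0 0.002",
)

```text
time_s: 24.9
position: [0.5849, 0.2663, 0.2601]
tcp_rot: [[0.602, 0.799, 0.0], [0.799, -0.602, 0.0], [0.0, 0.0, -1.0]]
force: [0.1, -0.3, -0.9]
opening: 0.11
```

Run:
```python
from h import *
s=bot.read_state(); print(s['position'],s['force'],s['moment'],s['opening']*87,s['qvel'].round(2))
im,k,s=look("scene","s16"); cv2.imwrite("pics/s16z.png",cv2.resize(im,(800,600))[...,::-1])
im,k,s=look("top","t16")
look("wrist","w16")
for n in ("tray_center","tray","case","probe_center"): print(n,[(x['p'],x['point']) for c in("scene","top") for x in bot.find_in(n,c)[:1]])
```

```text
[0.58489415 0.26627038 0.26005299] [ 0.14853168 -0.28243672 -0.87668558] [-0.00804295  0.09907143 -0.0442291 ] 9.555120206397438 [ 0.01  0.07 -0.01  0.    0.05  0.13]
tray_center [(0.75, [0.4966, 0.1785, 0.2621]), (0.77, [0.5298, 0.1917, 0.2631])]
tray [(0.68, [0.4949, 0.1753, 0.258]), (0.77, [0.5264, 0.1981, 0.2577])]
case [(0.77, [0.5532, -0.3184, 0.0228]), (0.83, [0.5352, -0.3057, 0.0062])]
probe_center [(0.47, [0.5611, -0.2402, 0.0455]), (0.59, [0.5574, -0.2404, 0.0502])]
```

View pics/s16z.png

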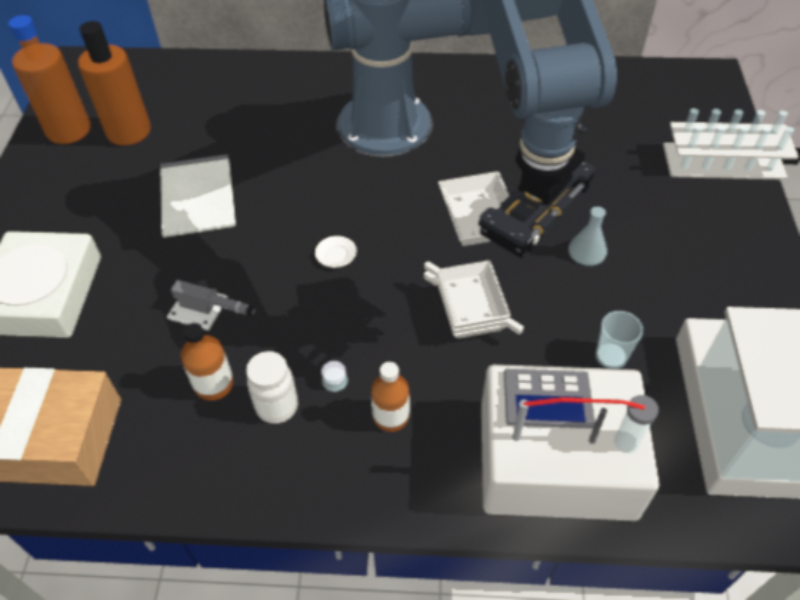

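View pics/t16.png

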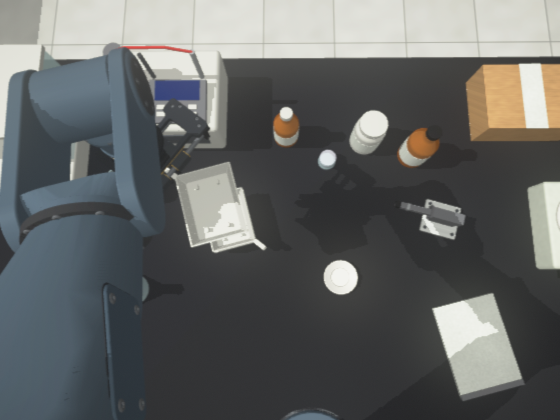

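View pics/w16.png

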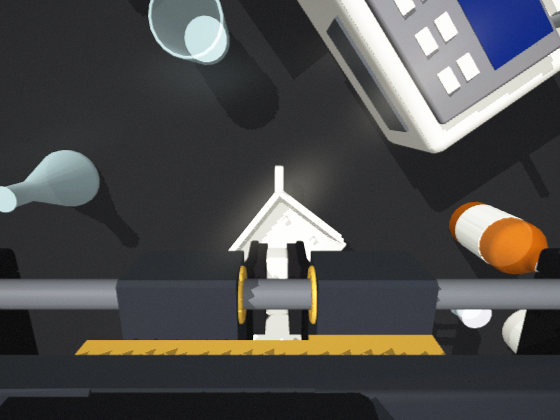

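Run:
```python
from rig import bot
print(bot.read_state()['qvel'].round(2)); print(bot.hand_in())
```

```text
[ 0.01 -0.04 -0.04  0.01  0.04  0.05]
the job is handed in; nothing more can be done
None
```

I slid the probe into its case, peeled off the top tray tab corner first, and handed the job in at about 25 s with the tray held by its tab. `hand_in()` reports no verdict.

- **Probe:** I gripped it 22 mm towards the tail and pushed it in until it met the closed end, with about 8 N of contact force. I measured the tail end 122 mm along the case axis against 120 mm expected when fully home, and 0.3 mm to the side. In the final pictures it is still in the case.
- **Peel:** I turned the tool about the opposite foot by 11.5°, which raised the tab about 28 mm. I had no direct reading of the opposite foot. The pictures show the far corner still down and the stack unmoved at that point, and then I lifted the tray straight up.
- **End state:** The tray is level and at rest, its middle about 0.27 m above the bench. The fingers are closed on the 10 mm tab (9.6 mm opening).
- **Surroundings:** In the final scene and top pictures, the stack stands where it was, and the bottles and glassware I could see are unmoved.
- **Checks that disagreed:** The networks' low-confidence finds of the tray, tab and case were often several centimetres off or on the wrong object. I took positions from the picture corners and the calibration instead.

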